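# Find the weak spring clip by its card

### The arm

A 7-joint arm with a two-finger parallel gripper is mounted at the origin on a cart in front of the work surface, level with it; the furniture and walls round the work are solid. World frame = base frame: x ahead of the robot, y to its left, z up, the work surface at z = 0. Lengths are in m, angles in rad, forces in N, time in s.
With the tool pointing down it reaches from about 0.35 to 0.9 m from the base axis. Payload 7.2 kg.
Tool frame: the origin (TCP) lies at the very end of the fingers, on their centre line; the grasp point (between the pads) lies 19 mm behind it; y points along the fingers, z is the direction in which the jaws open and shut, and the axes are right-handed (so a half turn about y gives the same grasp; the last joint's range is limited). The gripper opens to 88 mm and grips with 3 to 60 N. Pads are 20 mm wide; open, the fingers measure 115 mm over their backs; the gripper's body (75 mm by 178 mm) begins 61 mm behind the grasp point.
Start: joints at [1.116, 0.411, -0.013, 1.596, 0.006, 1.134, -0.082], TCP at [0.236, -0.579, 0.188] pointing down, gripper open.
Joint ranges: [-2.95, 2.95], [-0.29, 1.99], [-1.47, 1.44], [0.14, 2.54], [-1.03, 4.17], [0.13, 1.85], [-2.86, 2.86]. Speed limits (rad/s): [2.39, 2.39, 3.01, 3.01, 3.14, 3.14, 3.14].

### API

Orientations are given as a rotation vector (axis times angle).
In Python, from plant import status, snapshot, get_calibration, ticket gives the robot as it stands.
- The arm moves only by the tool jog_arm, never from a script. Its argument "commands" is a list of rows, each a list of 7 numbers: the opening, from 0 (shut) to 1 (fully open), then the shift along the tool's x, y, z in m, then the turn, a rotation vector about the tool's x, y, z in degrees. A call has 1 to 10 rows; each row shifts and turns the pose as measured when the row begins, along the tool's axes as they then stand; what a row does not reach is not made up. A row lasts 1/12 s, in which the tool goes at most 41.7 mm and 7.16 degrees, less where a joint would pass 70% of its speed; a pose out of reach is approached as far as the arm can. A call is refused whole if a number of a shift passes 0.0417 or a number of a turn 7.16, either way. A call with a gripper value outside its range is refused whole. The fingers move at their own pace and stop on an object; "grip_force" is the grip in N (left out, the last holds). Time passes only in rows, so rows that do not move let the fingers close. It gives the time, the measured TCP pose, the force and the opening at its end, in the units of the state.
- status.state(): the state, without advancing time (a new reading comes with each control period).
- snapshot(name): name is "scene" or "top" or "wrist"; returns the picture (384x512x3 uint8, red, green, blue); there is no depth.
- get_calibration(name): a dict with "intrinsics" (3x3 intrinsics, pixels), "extrinsics" (4x4, takes a point from world to camera coordinates). Camera axes: x right, y up, looking along -z (the intrinsics and any distortion apply to the point x, -y, -z); pixel columns grow to the right and rows downward; lengths in m; the calibration is good to about 2 mm. A picture is of the moment at which its call begins: read the wrist's pose just before it. get_calibration takes no time and is no camera call; for the wrist camera it gives the pose at the moment of the call.
- ticket.finish_job(): hands the job in, once; it reports no verdict.
The state is a dict: "time": time; "qpos": joint angles; "joint_vel": joint speeds; "effort": joint torques, N m; "ee_pos": TCP position; "ee_rot": TCP orientation; "wrist_force": force on the tool from outside, world axes, zero at the start; "torque": the same for the moment, N m; "opening": opening from 0.0 (shut) to 1.0 (fully open).
Only numpy, scipy, OpenCV 4.12 (cv2) and the standard library are available. Lean on these libraries where they do the work, as an engineer would, in place of code of your own. Each camera call takes 0.05 s, during which the arm holds its last target.

### The job

One of the three spring clips on the grey jig has gone weak. Tug each card gently straight up to feel which clip lets its card slide at about 4 N - a good clip holds well beyond 10 N, and its card must not be dragged up - then pull the weak clip's card right out and lay it in the red reject tray. Leave the other two cards seated in their clips and everything else where it is.

Things in the scene. Friction and masses are not known exactly. Their poses are not given: they have to be found in the camera images.
- jig: grey bar 84 mm (x) by 275 mm (y), fixed to the bench, that carries three spring clips side by side along its y (at +85, 0 and -85 mm) and a card in each. Origin: centre of its underside; z up, +x is its far side. The three clips look alike, but one is weak; which one changes from start to start and can only be felt.
- clip_left (a point): seat of the left clip (jig y = +85 mm), on which card_1's lower edge stands, 14 mm above the bench. Two sprung steel jaw plates (34 mm wide, 18 to 46 mm above the bench, flared lips up to 55 mm, spring posts to 36 mm either side) pinch the blade along the jig's x; they yield sideways a few mm, about 1.2 N per mm, without loss of grip.
- clip_middle (a point): seat of the middle clip (jig y = 0), like the left one, under card_2. Weak clip: a straight upward pull slides its card at about 3 to 5 N (dry friction, nearly the same until the blade leaves the jaws, 32 mm up). Good clip: its card does not slide below about 13 N of pull. Closing fingers may first press a card onto its seat by some N: count the pull from the reading before gripping.
- clip_right (a point): seat of the right clip (jig y = -85 mm), like the left one, under card_3
- card_1: yellow test card in the left clip, loose, 0.03 kg: a stiff white blade 4 mm thick (its x), 32 mm wide (y), 58 mm high, lower edge rounded so that it cannot stand by itself, with a yellow ribbed grip block on top, 12 mm thick (x), 36 mm wide (y), 34 mm high (z = 56 to 90 mm). Origin: centre of the lower edge; z up the card; at the start x and y are parallel to the jig's.
- card_1_grip (a point): the centre of card_1's yellow grip block, 73 mm above the card's lower edge: the place to take hold of it, with the fingers closing along the card's x
- card_2: blue test card in the middle clip, loose, 0.03 kg: a stiff white blade 4 mm thick (its x), 32 mm wide (y), 58 mm high, lower edge rounded so that it cannot stand by itself, with a blue ribbed grip block on top, 12 mm thick (x), 36 mm wide (y), 34 mm high (z = 56 to 90 mm). Origin: centre of the lower edge; z up the card; at the start x and y are parallel to the jig's.
- card_2_grip (a point): the centre of card_2's blue grip block, 73 mm above the card's lower edge: the place to take hold of it, with the fingers closing along the card's x
- card_3: orange test card in the right clip, loose, 0.03 kg: a stiff white blade 4 mm thick (its x), 32 mm wide (y), 58 mm high, lower edge rounded so that it cannot stand by itself, with an orange ribbed grip block on top, 12 mm thick (x), 36 mm wide (y), 34 mm high (z = 56 to 90 mm). Origin: centre of the lower edge; z up the card; at the start x and y are parallel to the jig's.
- card_3_grip (a point): the centre of card_3's orange grip block, 73 mm above the card's lower edge: the place to take hold of it, with the fingers closing along the card's x
- tray: red open tray for rejects, fixed, 210 mm (x) by 160 mm (y) outside, walls 4 mm thick and 30 mm high, floor 4 mm thick. Origin: centre of its underside, z up. A card lowered upright on to the middle of its floor, flat side facing along the tray's x, and let go there falls over and stays in the tray
- putty_tin: brown round tin, 62 mm across, 23 mm high, a bystander; origin under its centre
- end_cap: white plastic tube end cap, 45 mm across, 26 mm high, a bystander; origin under its centre
- label_roll: roll of white labels lying flat, 73 mm across, 36 mm high, a bystander; origin under its centre
- bracket: white L-shaped blind bracket standing, 35 x 48 x 57 mm, a bystander; origin under its centre

How it is judged:
On the way:
1. the weak clip's card is pulled right out, the other two still seated in good clips (((z of card_1 in the frame of jig above 0.055 m and (distance of card_2 from where it was at the start of the episode below 0.005 m and angle between card_2's own z axis and vertical below 0.1 rad and contact force between card_2 and anything else above 15 N) and (distance of card_3 from where it was at the start of the episode below 0.005 m and angle between card_3's own z axis and vertical below 0.1 rad and contact force between card_3 and anything else above 15 N)) or (z of card_2 in the frame of jig above 0.055 m and (distance of card_1 from where it was at the start of the episode below 0.005 m and angle between card_1's own z axis and vertical below 0.1 rad and contact force between card_1 and anything else above 15 N) and (distance of card_3 from where it was at the start of the episode below 0.005 m and angle between card_3's own z axis and vertical below 0.1 rad and contact force between card_3 and anything else above 15 N)) or (z of card_3 in the frame of jig above 0.055 m and (distance of card_1 from where it was at the start of the episode below 0.005 m and angle between card_1's own z axis and vertical below 0.1 rad and contact force between card_1 and anything else above 15 N) and (distance of card_2 from where it was at the start of the episode below 0.005 m and angle between card_2's own z axis and vertical below 0.1 rad and contact force between card_2 and anything else above 15 N)))), for 0.1 s.
At the end, for the whole second after the job is handed in: The card of the weak clip lies at rest in the tray: both its lower edge and its grip centre within the tray's outline and under 55 mm above the bench. The other two cards stand upright (within 0.1 rad) in their good clips within 5 mm of where they were. Nothing is held ((((x of card_1_grip in the frame of tray between -0.105 and 0.105 m and x of card_1 in the frame of tray between -0.105 and 0.105 m and y of card_1_grip in the frame of tray between -0.08 and 0.08 m and y of card_1 in the frame of tray between -0.08 and 0.08 m and height (world z) of each of card_1_grip, card_1 below 0.055 m and linear speed of card_1 below 0.02 m/s) and (distance of card_2 from where it was at the start of the episode below 0.005 m and angle between card_2's own z axis and vertical below 0.1 rad and contact force between card_2 and anything else above 15 N) and (distance of card_3 from where it was at the start of the episode below 0.005 m and angle between card_3's own z axis and vertical below 0.1 rad and contact force between card_3 and anything else above 15 N)) or ((x of card_2_grip in the frame of tray between -0.105 and 0.105 m and x of card_2 in the frame of tray between -0.105 and 0.105 m and y of card_2_grip in the frame of tray between -0.08 and 0.08 m and y of card_2 in the frame of tray between -0.08 and 0.08 m and height (world z) of each of card_2_grip, card_2 below 0.055 m and linear speed of card_2 below 0.02 m/s) and (distance of card_1 from where it was at the start of the episode below 0.005 m and angle between card_1's own z axis and vertical below 0.1 rad and contact force between card_1 and anything else above 15 N) and (distance of card_3 from where it was at the start of the episode below 0.005 m and angle between card_3's own z axis and vertical below 0.1 rad and contact force between card_3 and anything else above 15 N)) or ((x of card_3_grip in the frame of tray between -0.105 and 0.105 m and x of card_3 in the frame of tray between -0.105 and 0.105 m and y of card_3_grip in the frame of tray between -0.08 and 0.08 m and y of card_3 in the frame of tray between -0.08 and 0.08 m and height (world z) of each of card_3_grip, card_3 below 0.055 m and linear speed of card_3 below 0.02 m/s) and (distance of card_1 from where it was at the start of the episode below 0.005 m and angle between card_1's own z axis and vertical below 0.1 rad and contact force between card_1 and anything else above 15 N) and (distance of card_2 from where it was at the start of the episode below 0.005 m and angle between card_2's own z axis and vertical below 0.1 rad and contact force between card_2 and anything else above 15 N)))); the robot touches nothing.
It fails at once if a card is dragged up by more than 6 mm out of a good clip ((z of card_1 in the frame of jig above 0.02 m and ((z of card_2 in the frame of jig below 0.017 m and contact force between card_2 and anything else below 15 N) or (z of card_3 in the frame of jig below 0.017 m and contact force between card_3 and anything else below 15 N))) or (z of card_2 in the frame of jig above 0.02 m and ((z of card_1 in the frame of jig below 0.017 m and contact force between card_1 and anything else below 15 N) or (z of card_3 in the frame of jig below 0.017 m and contact force between card_3 and anything else below 15 N))) or (z of card_3 in the frame of jig above 0.02 m and ((z of card_1 in the frame of jig below 0.017 m and contact force between card_1 and anything else below 15 N) or (z of card_2 in the frame of jig below 0.017 m and contact force between card_2 and anything else below 15 N)))).
It fails at once if two cards are pulled up at once (z of each of card_1, card_2 in the frame of jig above 0.02 m or z of each of card_2, card_3 in the frame of jig above 0.02 m or z of each of card_1, card_3 in the frame of jig above 0.02 m).
It fails at once if a bystander (tin, end cap, label roll, bracket) is moved by more than 15 mm (distance of any of putty_tin, end_cap, label_roll, bracket from where it was at the start of the episode above 0.015 m).
It also fails if it takes over 61 s, if anything falls off the work surface, if the arm or the gripper's body presses on something with over 40 N, if the wrist force passes 120 N, or if a joint passes its speed limit or range.

## Working session

There is one attempt and no reset: what is moved stays moved. The work goes in short steps, Python scripts to look and compute and a tool call to move; the robot and the scene stay as the last step left them, time stands still between calls to the robot, and variables do not carry over. Pictures are saved under pics/ and viewed, and the job is handed in when it is done.

Besides the shell and the picture viewer there is one more tool, called as a command line: name --pt "numbers of a row" for each row, then --argument value for the rest. jog_arm: Moves the arm, as the interface text tells. Its arguments: {"type":"object","properties":{"commands":{"type":"array"},"grip_force":{"type":"number"}},"required":["commands"]}

```bash
mkdir -p pics; ls; python3 - <<'E'
from plant import status, snapshot, get_calibration
import cv2, numpy as np
np.set_printoptions(precision=4,suppress=True)
s=status.state(); print(s)
for n in ["scene","top","wrist"]:
    c=get_calibration(n); print(n,c)
    im=snapshot(n); cv2.imwrite(f"pics/{n}0.png",im[:,:,::-1])
E
```

```text
pics
{'time': 0.0, 'qpos': array([ 1.1158,  0.4119, -0.0127,  1.597 ,  0.0056,  1.1343, -0.0822]), 'joint_vel': array([-0.0009,  0.0002, -0.001 , -0.0014, -0.0015,  0.0007, -0.0003]), 'effort': array([ -0.0002, -58.7953,   0.641 , -29.1079,  -0.0538,   0.018 ,
         0.0001]), 'ee_pos': array([ 0.2355, -0.5783,  0.1876]), 'ee_rot': array([-0.394 ,  2.0111, -2.0081]), 'wrist_force': array([-0.4561,  0.0636, -0.0864]), 'torque': array([0.0279, 0.054 , 0.0458]), 'opening': 1.000720841917812}
scene {'intrinsics': array([[399.8634,   0.    , 255.1497],
       [  0.    , 399.8634, 192.0751],
       [  0.    ,   0.    ,   1.    ]]), 'extrinsics': array([[-0.8495, -0.5271, -0.024 ,  0.4249],
       [ 0.2457, -0.4354,  0.8661, -0.2214],
       [-0.4669,  0.7298,  0.4994, -0.7421],
       [ 0.    ,  0.    ,  0.    ,  1.    ]])}
top {'intrinsics': array([[465.6416,   0.    , 262.5618],
       [  0.    , 465.6416, 203.7678],
       [  0.    ,   0.    ,   1.    ]]), 'extrinsics': array([[ 0.0094, -0.9998,  0.0156, -0.0816],
       [ 0.9805,  0.0122,  0.196 , -0.568 ],
       [-0.1962,  0.0134,  0.9805, -1.4082],
       [ 0.    ,  0.    ,  0.    ,  1.    ]])}
wrist {'intrinsics': array([[268.0613,   0.    , 257.1008],
       [  0.    , 268.0613, 191.4198],
       [  0.    ,   0.    ,   1.    ]]), 'extrinsics': array([[ 0.3769, -0.9262, -0.0005, -0.6239],
       [ 0.8957,  0.3646, -0.2545,  0.0313],
       [ 0.2359,  0.0955,  0.9671, -0.3895],
       [ 0.    ,  0.    ,  0.    ,  1.    ]])}
```

View pics/scene0.png

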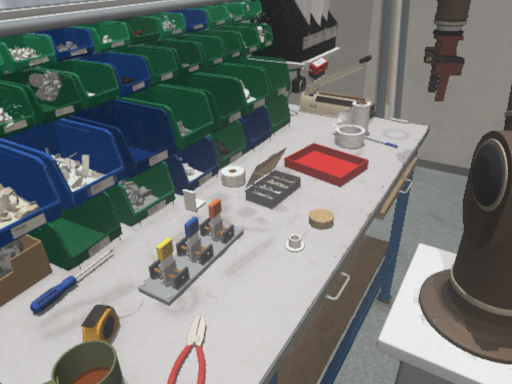

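View pics/top0.png

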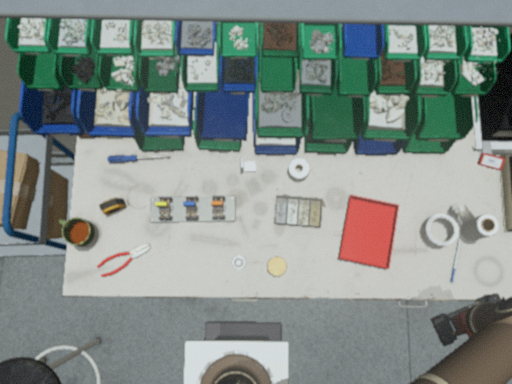

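View pics/wrist0.png

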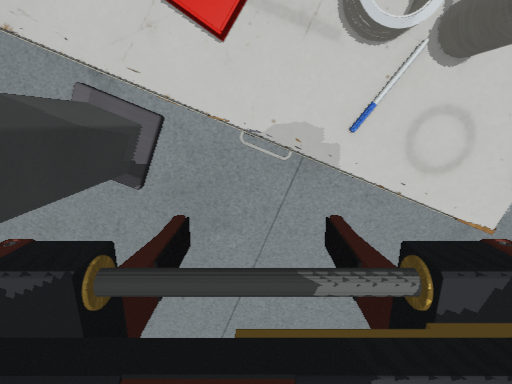

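The top view shows the jig at about (193,209), with yellow, blue and orange grips at (161,204), (191,202) and (218,202), and the tray at (369,232). Next I'll measure these.

```bash
cat > h.py <<'E'
import numpy as np, cv2
from plant import status, snapshot, get_calibration
np.set_printoptions(precision=4,suppress=True)
def ray(name,px,c=None):
    c=c or get_calibration(name); K=np.array(c['intrinsics']);E=np.array(c['extrinsics'])
    d=np.linalg.inv(K)@[px[0],px[1],1]; d=np.array([d[0],-d[1],-d[2]])
    R=E[:3,:3];t=E[:3,3]; return -R.T@t, R.T@d
def plane(name,px,z,c=None):
    o,d=ray(name,px,c); return o+d*(z-o[2])/d[2]
def proj(name,p,c=None):
    c=c or get_calibration(name);E=c['extrinsics'];K=c['intrinsics']
    q=E[:3,:3]@p+E[:3,3]; q=np.array([q[0],-q[1],-q[2]]); u=K@q; return u[:2]/u[2]
def tri(pa,pb,a="top",b="scene"):
    A=[];B=[]
    for n,p in((a,pa),(b,pb)):
        o,d=ray(n,p); d/=np.linalg.norm(d); M=np.eye(3)-np.outer(d,d); A.append(M);B.append(M@o)
    x=np.linalg.lstsq(np.vstack(A),np.hstack(B),rcond=None)[0]
    return x
E
python3 - <<'E'
from h import *
roi={'top':(145,190,245,228),'scene':(140,195,250,290)}
H={'y':(22,35),'b':(105,122),'o':(5,16)}
P={}
for n in('top','scene'):
    im=cv2.imread(f'pics/{n}0.png'); x0,y0,x1,y1=roi[n]
    c=im[y0:y1,x0:x1]; cv2.imwrite(f'pics/{n}z.png',cv2.resize(c,None,fx=7 if n=='top' else 6,fy=7 if n=='top' else 6,interpolation=cv2.INTER_NEAREST))
    hsv=cv2.cvtColor(c,cv2.COLOR_BGR2HSV)
    for k,(a,b) in H.items():
        m=cv2.inRange(hsv,(a,130,60),(b,255,255))
        N,l,st,ce=cv2.connectedComponentsWithStats(m); i=1+np.argmax(st[1:,4])
        P[n,k]=ce[i]+[x0,y0]; print(n,k,P[n,k],st[i]+[x0,y0,0,0,0])
for k in H: x=tri(P['top',k],P['scene',k]); print(k,x,proj('top',x)-P['top',k])
im=cv2.imread('pics/top0.png');hsv=cv2.cvtColor(im,cv2.COLOR_BGR2HSV)
m=cv2.inRange(hsv,(0,150,80),(6,255,255))|cv2.inRange(hsv,(174,150,80),(179,255,255))
m[:,:320]=0;m[:,420:]=0
cs,_=cv2.findContours(m,0,2);c=max(cs,key=cv2.contourArea)
bp=cv2.boxPoints(cv2.minAreaRect(c)); print(bp); print(np.array([plane('top',p,.03) for p in bp]), np.mean([plane('top',p,.03) for p in bp],0))
for n,p in {'tin':(277,266),'cap':(238,262),'roll':(299,169),'brk':(249,167)}.items(): print(n,plane('top',p,.03))
E
```

```text
top y [158.  204.5] [158 204   1   2   2]
top b [188.9565 203.2609] [184 202  10   3  23]
top o [216.7143 203.    ] [212 201  10   4  21]
scene y [162.2308 246.8462] [157 238  14  22 104]
scene b [190.5854 221.3171] [185 217  12   9  41]
scene o [212.75  206.525] [209 199  11  18  80]
y [0.5556 0.2444 0.0982] [-0.3076 -0.4209]
b [0.5611 0.1508 0.1005] [-0.4728 -0.7223]
o [0.5657 0.0676 0.0905] [-0.5541 -0.9266]
[[352.6154 263.0769]
 [360.277  201.7846]
 [394.6154 206.0769]
 [386.9539 267.3692]]
[[ 0.3882 -0.3599  0.03  ]
 [ 0.5847 -0.3902  0.03  ]
 [ 0.572  -0.5006  0.03  ]
 [ 0.3759 -0.4674  0.03  ]] [ 0.4802 -0.4295  0.03  ]
tin [ 0.3766 -0.1227  0.03  ]
cap [ 0.3877 -0.0008  0.03  ]
roll [ 0.6912 -0.1934  0.03  ]
brk [ 0.6957 -0.0305  0.03  ]
```

View pics/topz.png

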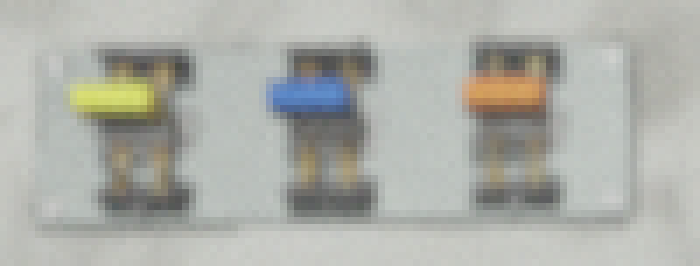

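View pics/scenez.png

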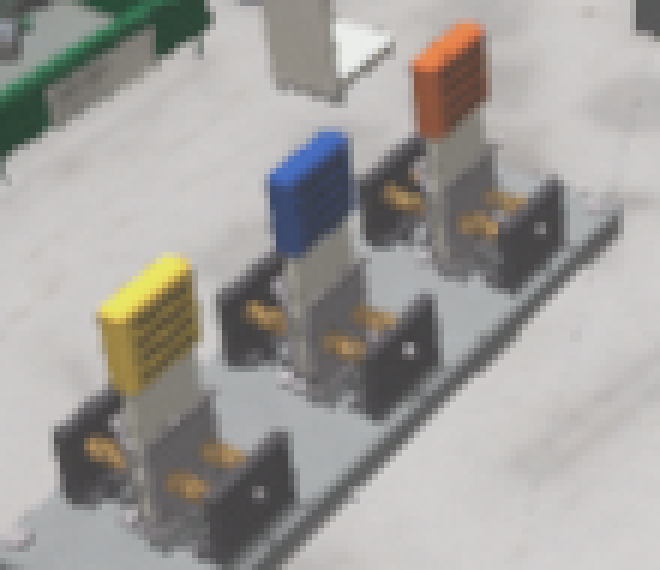

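```bash
cat >> h.py <<'E'
from scipy.spatial.transform import Rotation as Ro
def target(yaw):  # tool y down, tool z along (cos,sin)yaw
    z=np.array([np.cos(yaw),np.sin(yaw),0]);y=np.array([0,0,-1.]);x=np.cross(y,z)
    return Ro.from_matrix(np.column_stack([x,y,z]))
def plan(p,yaw,opening=1,step=.0395,rs=6.8):
    s=status.state();q=np.array(s['ee_pos']);R=Ro.from_rotvec(s['ee_rot']);T=target(yaw)
    if np.degrees((R.inv()*T).magnitude())>100: T=target(yaw+np.pi)
    w=(R.inv()*T).as_rotvec(degrees=True)
    n=int(max(1,np.ceil(np.linalg.norm(p-q)/step),np.ceil(np.abs(w).max()/rs)))
    print('t',s['time'],'pos',q,'dist',np.array(p)-q,'rot',w,'rows',n,'F',s['wrist_force'])
    for i in range(n):
        w=(R.inv()*T).as_rotvec(degrees=True); dw=np.clip(w,-rs,rs)
        d=R.inv().apply((np.array(p)-q)/(n-i))
        row=[opening]+[round(float(v),4) for v in d]+[round(float(v),2) for v in dw]
        print(row)
        q=q+R.apply(row[1:4]); R=R*Ro.from_rotvec(row[4:],degrees=True)
E
python3 -c "
from h import *
plan(np.array([.555,.09,.21]),.025)"
```

```text
t 0.15 pos [ 0.2356 -0.5785  0.1878] dist [0.3194 0.6685 0.0222] rot [  0.0635 -69.2686  -0.0375] rows 19 F [0.3787 0.4476 0.5575]
[1, -0.0288, -0.0011, -0.0262, 0.06, -6.8, -0.04]
[1, -0.0317, -0.0012, -0.0226, 0.03, -6.8, 0.03]
[1, -0.0342, -0.0012, -0.0187, -0.01, -6.8, 0.02]
[1, -0.0362, -0.0012, -0.0145, -0.01, -6.8, -0.01]
[1, -0.0377, -0.0012, -0.0102, 0.0, -6.8, -0.0]
[1, -0.0386, -0.0012, -0.0056, 0.0, -6.8, -0.0]
[1, -0.039, -0.0012, -0.001, 0.0, -6.8, -0.0]
[1, -0.0388, -0.0012, 0.0036, 0.0, -6.8, -0.0]
[1, -0.0381, -0.0012, 0.0082, 0.0, -6.8, -0.0]
[1, -0.0369, -0.0012, 0.0126, 0.0, -6.8, -0.0]
[1, -0.0351, -0.0011, 0.0169, 0.0, -1.27, -0.0]
[1, -0.0348, -0.0012, 0.0177, 0.0, 0.0, -0.0]
[1, -0.0348, -0.0011, 0.0177, 0.0, 0.0, -0.0]
[1, -0.0348, -0.0012, 0.0177, 0.0, 0.0, -0.0]
[1, -0.0347, -0.0011, 0.0177, 0.0, 0.0, -0.0]
[1, -0.0348, -0.0012, 0.0177, 0.0, 0.0, -0.0]
[1, -0.0347, -0.0011, 0.0177, 0.0, 0.0, -0.0]
[1, -0.0348, -0.0012, 0.0176, 0.0, 0.0, -0.0]
[1, -0.0347, -0.0011, 0.0177, 0.0, 0.0, -0.0]
```

jog_arm --pt "1 -0.029 -0.002 -0.026 0 -6.8 0" --pt "1 -0.032 -0.002 -0.0225 0 -6.8 0" --pt "1 -0.034 -0.002 -0.0185 0 -6.8 0" --pt "1 -0.036 -0.001 -0.0145 0 -6.8 0" --pt "1 -0.0375 -0.001 -0.01 0 -6.8 0" --pt "1 -0.0385 -0.001 -0.0055 0 -6.8 0" --pt "1 -0.039 -0.001 -0.001 0 -6.8 0" --pt "1 -0.039 -0.001 0.0035 0 -6.8 0" --pt "1 -0.038 -0.001 0.008 0 -6.8 0" --pt "1 -0.037 -0.001 0.0125 0 -6.8 0"

```text
time: 0.98
ee_pos: [0.3967, -0.2175, 0.1968]
ee_rot: [-1.233, 1.185, -1.178]
wrist_force: [0.5, 0.0, -0.4]
opening: 0.999
```

```bash
python3 -c "
from h import *
plan(np.array([.555,.09,.21]),.025)"
```

```text
t 0.9833 pos [ 0.3967 -0.2175  0.1968] dist [0.1583 0.3075 0.0132] rot [0.4091 0.7944 0.0452] rows 9 F [ 0.5156  0.0094 -0.3546]
[1, -0.0335, -0.0016, 0.0189, 0.41, 0.79, 0.05]
[1, -0.0337, -0.0015, 0.0184, -0.0, 0.0, -0.0]
[1, -0.0337, -0.0015, 0.0184, -0.0, 0.0, -0.0]
[1, -0.0337, -0.0015, 0.0185, -0.0, 0.0, -0.0]
[1, -0.0337, -0.0014, 0.0184, -0.0, 0.0, -0.0]
[1, -0.0337, -0.0015, 0.0185, -0.0, 0.0, -0.0]
[1, -0.0337, -0.0014, 0.0184, -0.0, 0.0, -0.0]
[1, -0.0337, -0.0015, 0.0185, -0.0, 0.0, -0.0]
[1, -0.0338, -0.0014, 0.0184, -0.0, 0.0, -0.0]
```

jog_arm --pt "1 -0.0335 -0.0015 0.019 0.4 0.8 0" --pt "1 -0.0335 -0.0015 0.0185 0 0 0" --pt "1 -0.0335 -0.0015 0.0185 0 0 0" --pt "1 -0.0335 -0.0015 0.0185 0 0 0" --pt "1 -0.0335 -0.0015 0.0185 0 0 0" --pt "1 -0.0335 -0.0015 0.0185 0 0 0" --pt "1 -0.0335 -0.0015 0.0185 0 0 0" --pt "1 -0.0335 -0.0015 0.0185 0 0 0" --pt "1 -0.0335 -0.0015 0.0185 0 0 0" --pt "1 0 0 0 0 0 0"

```text
time: 1.82
ee_pos: [0.5574, 0.1137, 0.2106]
ee_rot: [-1.225, 1.18, -1.181]
wrist_force: [-0.5, 0.7, 0.4]
opening: 1.0
```

```bash
python3 -c "
from h import *
import pickle
s=status.state();c=get_calibration('wrist');im=snapshot('wrist');cv2.imwrite('pics/w1.png',im[:,:,::-1]);pickle.dump(c,open('w1.pkl','wb'));print(s['ee_pos'],s['joint_vel'],s['wrist_force'],s['qpos'])"
```

```text
[0.5574 0.1137 0.2106] [ 0.0287 -0.0263  0.05    0.0508 -0.0024  0.0155  0.0604] [-0.5101  0.7255  0.4054] [ 0.1974  0.3648 -0.6294  1.677   0.2295  1.1724 -0.4513]
```

View pics/w1.png

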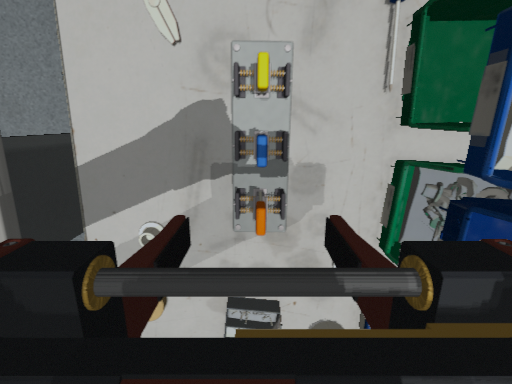

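```bash
python3 -c "
from h import *
im=cv2.imread('pics/w1.png');c=im[35:245,215:310];cv2.imwrite('pics/w1z.png',cv2.resize(c.transpose(1,0,2)[::-1],None,fx=3.6,fy=3.6,interpolation=cv2.INTER_NEAREST))
import pickle;C=pickle.load(open('w1.pkl','rb'))
hsv=cv2.cvtColor(im,cv2.COLOR_BGR2HSV)
for k,(a,b) in {'y':(22,35),'b':(105,122),'o':(5,20)}.items():
    m=cv2.inRange(hsv,(a,120,60),(b,255,255));m[:,:225]=0;m[:,300:]=0;m[245:]=0
    N,l,st,ce=cv2.connectedComponentsWithStats(m);i=1+np.argmax(st[1:,4]);ys,xs=np.where(l==i)
    print(k,st[i],ce[i],'V', [int(im[y,int(ce[i][0])].max()) for y in range(ys.min(),ys.max()+1)])
    for r in range(ys.min(),ys.max()+1,4): print(r,xs[ys==r].min(),xs[ys==r].max(),end='; ')
    print()
for p in [(232.5,41.5),(293,41.5),(287.5,231.5),(232.5,231.5)]: print(plane('wrist',p,.012,C))
"
```

```text
y [257  52  12  39 435] [262.5908  71.0299] V [179, 192, 196, 196, 196, 195, 196, 195, 196, 196, 196, 195, 195, 195, 196, 196, 195, 196, 196, 196, 196, 196, 196, 196, 196, 195, 195, 196, 196, 196, 195, 196, 196, 195, 190, 179, 134, 85, 85]
52 260 266; 56 258 268; 60 258 268; 64 257 268; 68 257 268; 72 257 268; 76 257 268; 80 257 268; 84 257 268; 88 258 266; 
b [257 135  10  32 316] [261.5 150.5] V [98, 148, 171, 182, 184, 183, 183, 183, 182, 163, 130, 120, 120, 121, 120, 120, 119, 119, 120, 120, 120, 121, 144, 172, 181, 181, 181, 181, 181, 181, 170, 140]
135 258 265; 139 257 266; 143 257 266; 147 257 266; 151 257 266; 155 257 266; 159 257 266; 163 257 266; 
o [256 201  10  34 322] [260.3665 217.7702] V [84, 82, 84, 83, 83, 85, 94, 142, 177, 190, 191, 191, 192, 191, 192, 192, 192, 192, 192, 191, 192, 191, 192, 192, 192, 192, 192, 192, 192, 192, 192, 192, 191, 187]
201 258 262; 205 256 264; 209 256 265; 213 256 265; 217 256 265; 221 256 265; 225 256 265; 229 256 265; 233 256 264; 
[0.5179 0.2841 0.012 ]
[0.5983 0.2872 0.012 ]
[0.6092 0.0155 0.012 ]
[0.5219 0.0122 0.012 ]
```

View pics/w1z.png

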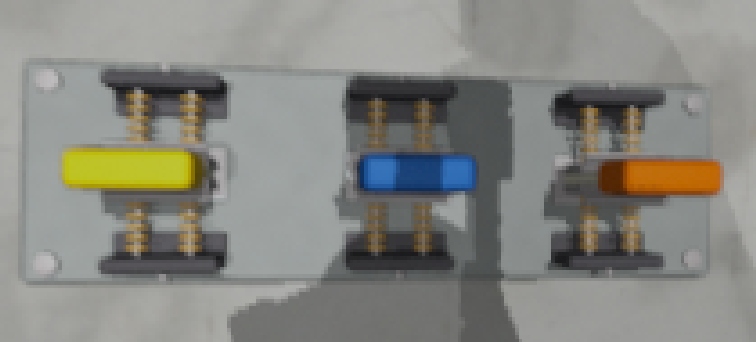

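```bash
python3 -c "
from h import *
import pickle;C=pickle.load(open('w1.pkl','rb'))
P=np.array([plane('wrist',p,.104,C) for p in [(262.9,69.8),(261.9,151),(260.8,221.5)]]);print(P)
print(np.diff(P,axis=0))
print([plane('wrist',p,.104,C) for p in [(262.9,52),(262.9,88),(261,207.5),(261,235)]])
P=[plane('top',p,.104) for p in [(161.1,203.5),(189.3,203.2),(217,202.8)]];print(P)
for p in [(150.5,196.5),(234.8,195.5),(235.2,220.7),(150.7,221.7)]: print(plane('top',p,.012))
"
```

```text
[[0.5584 0.2351 0.104 ]
 [0.561  0.1507 0.104 ]
 [0.5632 0.0662 0.104 ]]
[[ 0.0026 -0.0844  0.    ]
 [ 0.0023 -0.0845  0.    ]]
[array([0.5577, 0.252 , 0.104 ]), array([0.5592, 0.2173, 0.104 ]), array([0.5627, 0.0839, 0.104 ]), array([0.5642, 0.0487, 0.104 ])]
[array([0.5564, 0.233 , 0.104 ]), array([0.5584, 0.1477, 0.104 ]), array([0.5607, 0.0638, 0.104 ])]
[0.5973 0.2876 0.012 ]
[0.6041 0.0146 0.012 ]
[0.5212 0.0115 0.012 ]
[0.5147 0.2823 0.012 ]
```

```bash
python3 -c "
from h import *
plan(np.array([.5605,.1505,.068]),.029,step=.03)"
```

```text
t 1.8667 pos [0.5565 0.1104 0.2102] dist [ 0.004   0.0401 -0.1422] rot [-0.0264  0.4689  0.0559] rows 5 F [-1.5541 -0.7262 -0.0932]
[1, -0.008, 0.0284, 0.0011, -0.03, 0.47, 0.06]
[1, -0.008, 0.0284, 0.001, 0.0, -0.0, -0.0]
[1, -0.008, 0.0285, 0.001, 0.0, -0.0, -0.0]
[1, -0.008, 0.0284, 0.0011, 0.0, -0.0, -0.0]
[1, -0.0079, 0.0285, 0.001, 0.0, -0.0, -0.0]
```

jog_arm --pt "1 -0.01 0.025 0.001 0 0.5 0" --pt "1 -0.01 0.025 0.001 0 0 0" --pt "1 -0.01 0.025 0.001 0 0 0" --pt "1 -0.01 0.025 0.001 0 0 0" --pt "1 0 0 0 0 0 0" --pt "1 0 0 0 0 0 0"

```text
time: 2.37
ee_pos: [0.5593, 0.1451, 0.1066]
ee_rot: [-1.224, 1.188, -1.195]
wrist_force: [-0.2, -0.0, 0.4]
opening: 1.0
```

```bash
python3 -c "
from h import *
plan(np.array([.5605,.1505,.068]),.029,step=.02)"
```

```text
t 2.3667 pos [0.5593 0.1451 0.1066] dist [ 0.0012  0.0054 -0.0386] rot [-0.0181 -0.2653  0.308 ] rows 2 F [-0.2263 -0.0064  0.3627]
[1, -0.0028, 0.0193, 0.0006, -0.02, -0.27, 0.31]
[1, -0.0027, 0.0192, 0.0007, 0.0, 0.0, -0.0]
```

jog_arm --pt "1 -0.003 0.017 0.0005 0 -0.3 0.3" --pt "1 -0.003 0.017 0.0005 0 0 0" --pt "1 0 0.003 0 0 0 0" --pt "1 0 0 0 0 0 0" --pt "1 0 0 0 0 0 0" --pt "1 0 0 0 0 0 0"

```text
time: 2.87
ee_pos: [0.5642, 0.1439, 0.0766]
ee_rot: [-1.216, 1.186, -1.198]
wrist_force: [0.0, 0.2, -0.9]
opening: 1.0
```

```bash
python3 -c "
from h import *
plan(np.array([.5605,.1505,.068]),.029,step=.02)
s=status.state();c=get_calibration('wrist');im=snapshot('wrist');cv2.imwrite('pics/w2.png',im[:,:,::-1])
print(status.state()['wrist_force'])"
```

```text
t 2.8667 pos [0.5642 0.1439 0.0766] dist [-0.0037  0.0066 -0.0086] rot [-0.4306 -0.3865  0.1589] rows 1 F [ 0.0193  0.1857 -0.8708]
[1, -0.0067, 0.0086, -0.0036, -0.43, -0.39, 0.16]
[-1.1483  0.353  -0.1141]
```

View pics/w2.png

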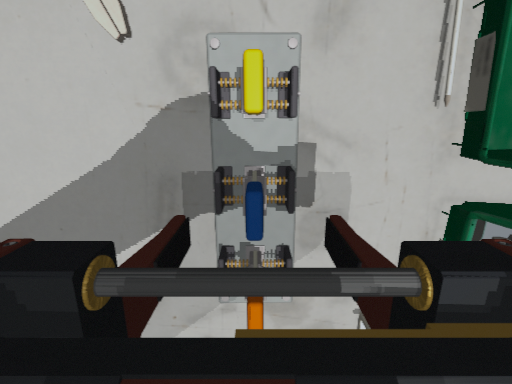

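The blue grip sits at about (255,210), between the fingers at 185 and 330. I'll correct the small offset.

jog_arm --pt "1 -0.0065 0.0085 -0.0035 -0.4 -0.4 0.2" --pt "1 0 0 0 0 0 0" --pt "1 0 0 0 0 0 0"

```text
time: 3.17
ee_pos: [0.5619, 0.1506, 0.0699]
ee_rot: [-1.219, 1.186, -1.189]
wrist_force: [0.1, -0.4, 0.3]
opening: 1.003
```

```bash
python3 -c "
from h import *
plan(np.array([.5605,.1505,.068]),.029,step=.02)"
```

```text
t 3.1667 pos [0.5619 0.1506 0.0699] dist [-0.0014 -0.0001 -0.0019] rot [-0.2264 -0.0117 -0.0805] rows 1 F [ 0.1193 -0.4488  0.2545]
[1, 0.0001, 0.0019, -0.0014, -0.23, -0.01, -0.08]
```

jog_arm --pt "1 0 0.002 -0.0015 -0.2 0 0" --pt "1 0 0 0 0 0 0" --pt "1 0 0 0 0 0 0"

```text
time: 3.42
ee_pos: [0.5599, 0.1512, 0.0677]
ee_rot: [-1.222, 1.188, -1.186]
wrist_force: [-0.9, -0.4, -0.9]
opening: 1.004
```

jog_arm --pt "0.25 0 0 0 0 0 0" --pt "0.25 0 0 0 0 0 0" --pt "0.25 0 0 0 0 0 0" --pt "0.25 0 0 0 0 0 0" --pt "0.25 0 0 0 0 0 0" --grip_force 25

```text
time: 3.83
ee_pos: [0.5599, 0.1512, 0.0676]
ee_rot: [-1.223, 1.188, -1.186]
wrist_force: [0.2, -0.6, 0.3]
opening: 0.659
```

jog_arm --pt "0 0 0 0 0 0 0" --pt "0 0 0 0 0 0 0" --pt "0 0 0 0 0 0 0" --pt "0 0 0 0 0 0 0" --pt "0 0 0 0 0 0 0" --pt "0 0 0 0 0 0 0" --pt "0 0 0 0 0 0 0" --pt "0 0 0 0 0 0 0" --pt "0 0 0 0 0 0 0" --grip_force 25

```text
time: 4.58
ee_pos: [0.5607, 0.1512, 0.0677]
ee_rot: [-1.221, 1.188, -1.186]
wrist_force: [0.1, -0.0, -1.2]
opening: 0.127
```

jog_arm --pt "0 0 0 0 0 0 0" --pt "0 0 0 0 0 0 0"

```text
time: 4.75
ee_pos: [0.5608, 0.1512, 0.0678]
ee_rot: [-1.221, 1.188, -1.186]
wrist_force: [0.8, 0.4, -1.1]
opening: 0.131
```

jog_arm --pt "0 0 -0.001 0 0 0 0" --pt "0 0 0 0 0 0 0"

```text
time: 4.92
ee_pos: [0.5602, 0.151, 0.0678]
ee_rot: [-1.222, 1.189, -1.186]
wrist_force: [1.9, 0.4, 1.0]
opening: 0.127
```

jog_arm --pt "0 0 -0.002 0 0 0 0" --pt "0 0 -0.002 0 0 0 0" --pt "0 0 -0.002 0 0 0 0"

```text
time: 5.17
ee_pos: [0.5591, 0.1499, 0.0711]
ee_rot: [-1.225, 1.191, -1.185]
wrist_force: [3.4, 1.7, -13.5]
opening: 0.126
```

jog_arm --pt "0 0 0.002 0 0 0 0"

```text
time: 5.25
ee_pos: [0.5606, 0.1503, 0.0706]
ee_rot: [-1.222, 1.189, -1.186]
wrist_force: [1.2, -0.3, 14.5]
opening: 0.127
```

```bash
python3 -c "
from h import *
c=get_calibration('wrist');im=snapshot('wrist');cv2.imwrite('pics/w3.png',im[:,:,::-1])
im=snapshot('scene');cv2.imwrite('pics/s3.png',cv2.resize(im[150:300,130:270,::-1],None,fx=4,fy=4))
s=status.state();print(s['wrist_force'],s['ee_pos'],s['opening'])"
```

```text
[1.164  0.3108 3.8252] [0.5604 0.1504 0.0707] 0.12904043858317554
```

View pics/s3.png

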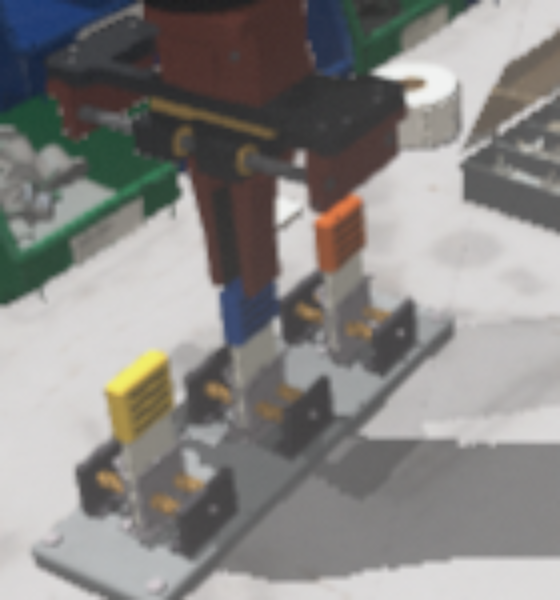

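```bash
python3 -c "
from h import *
im=snapshot('scene');cv2.imwrite('pics/s3f.png',im[:,:,::-1])
a=cv2.imread('pics/scene0.png');b=cv2.imread('pics/s3f.png')
for n,i in(('a',a),('b',b)):
    hsv=cv2.cvtColor(i,cv2.COLOR_BGR2HSV)
    for c in (186,188,190,192,194,196,198): print(n,c,[int(v) for v in hsv[222:242,c,1]])
o=[]
for i in (a,b): o.append(cv2.resize(i[205:275,165:215],None,fx=8,fy=8,interpolation=cv2.INTER_CUBIC))
cv2.imwrite('pics/cmp.png',np.hstack(o))
print(proj('scene',np.array([.56,.15,.05]))-proj('scene',np.array([.56,.15,.06])))
"
```

```text
a 186 [54, 144, 156, 146, 118, 111, 110, 111, 107, 108, 109, 107, 109, 110, 79, 23, 7, 7, 6, 6]
a 188 [159, 158, 155, 142, 121, 108, 110, 110, 112, 111, 109, 113, 110, 110, 112, 59, 10, 21, 20, 17]
a 190 [156, 151, 128, 93, 64, 68, 89, 70, 73, 90, 80, 86, 88, 84, 84, 29, 13, 18, 18, 20]
a 192 [138, 109, 74, 58, 73, 69, 60, 78, 71, 56, 76, 69, 43, 24, 4, 18, 20, 20, 18, 18]
a 194 [82, 56, 81, 81, 54, 74, 83, 54, 71, 68, 51, 48, 5, 20, 20, 20, 18, 18, 20, 16]
a 196 [57, 79, 64, 54, 75, 64, 53, 79, 61, 39, 24, 9, 16, 18, 18, 18, 18, 17, 13, 6]
a 198 [15, 20, 34, 44, 40, 43, 61, 36, 17, 2, 7, 9, 8, 5, 5, 11, 11, 8, 7, 5]
b 186 [83, 116, 115, 115, 115, 114, 117, 117, 114, 105, 89, 71, 55, 33, 8, 0, 7, 7, 4, 13]
b 188 [105, 110, 117, 119, 118, 120, 117, 119, 120, 119, 115, 119, 115, 107, 36, 15, 18, 17, 17, 14]
b 190 [72, 94, 100, 83, 91, 99, 88, 97, 99, 97, 102, 102, 105, 103, 42, 14, 19, 21, 19, 22]
b 192 [77, 73, 29, 90, 80, 58, 84, 78, 60, 86, 77, 58, 42, 4, 19, 19, 17, 19, 19, 19]
b 194 [56, 38, 79, 77, 63, 87, 72, 59, 89, 72, 61, 26, 14, 19, 19, 17, 15, 19, 19, 19]
b 196 [75, 77, 62, 84, 77, 63, 81, 76, 48, 23, 6, 17, 19, 19, 19, 19, 17, 21, 19, 12]
b 198 [61, 72, 90, 82, 83, 88, 55, 28, 3, 9, 11, 14, 15, 15, 15, 16, 19, 16, 9, 5]
[0.4593 3.7262]
```

View pics/cmp.png

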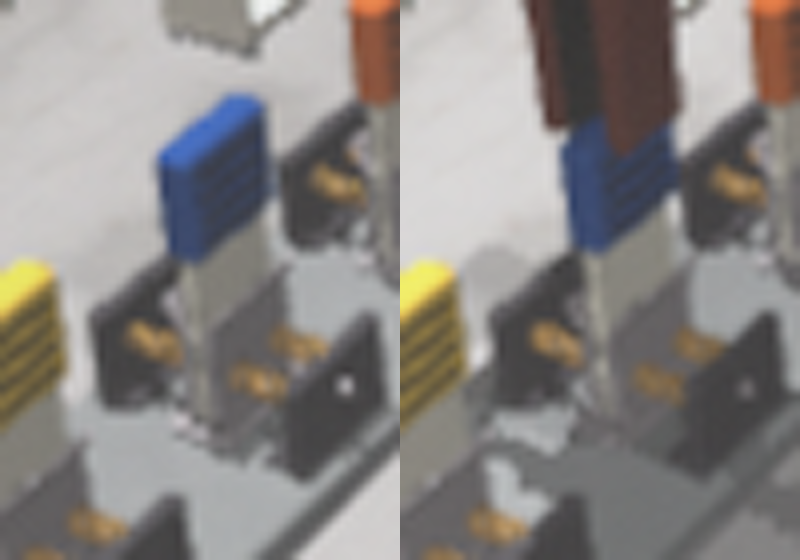

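View pics/w3.png

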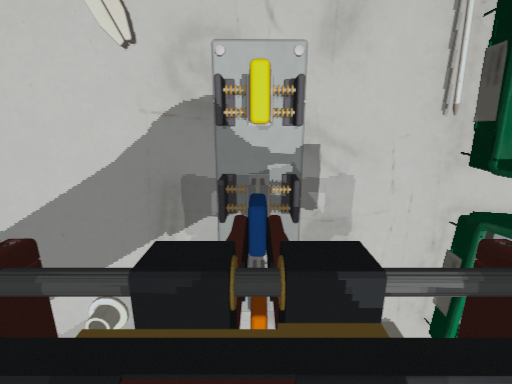

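jog_arm --pt "0 0 0.001 0 0 0 0"

```text
time: 5.48
ee_pos: [0.5608, 0.1506, 0.0707]
ee_rot: [-1.221, 1.188, -1.186]
wrist_force: [-0.2, -1.5, 1.1]
opening: 0.129
```

jog_arm --pt "0 0 0.001 0 0 0 0"

```text
time: 5.57
ee_pos: [0.5613, 0.1506, 0.0706]
ee_rot: [-1.22, 1.187, -1.187]
wrist_force: [-0.0, -1.6, 5.9]
opening: 0.13
```

jog_arm --pt "0 0 0.001 0 0 0 0"

```text
time: 5.65
ee_pos: [0.5618, 0.1506, 0.0706]
ee_rot: [-1.22, 1.186, -1.188]
wrist_force: [-0.2, -0.9, 8.3]
opening: 0.13
```

```bash
python3 -c "
from h import *
for p in [(.554,.15,.07),(.544,.15,.07),(.554,.16,.07),(.554,.168,.07),(.554,.168,.084)]: print(p,proj('scene',np.array(p)))
s=status.state();print(s['wrist_force'],s['ee_pos'],s['torque'])"
```

```text
(0.554, 0.15, 0.07) [196.1084 234.0795]
(0.544, 0.15, 0.07) [199.7729 235.4634]
(0.554, 0.16, 0.07) [193.1186 236.4909]
(0.554, 0.168, 0.07) [190.6894 238.45  ]
(0.554, 0.168, 0.084) [189.9901 233.0399]
[-0.1974 -0.9413  8.2809] [0.5618 0.1506 0.0706] [-0.3055 -0.0223 -0.0895]
```

```bash
python3 -c "
from h import *
b=snapshot('scene')[:,:,::-1].copy();cv2.imwrite('pics/s4f.png',b)
o=cv2.resize(b[190:260,160:230],None,fx=8,fy=8,interpolation=cv2.INTER_NEAREST)
R=Ro.from_rotvec(status.state()['ee_rot']);p=status.state()['ee_pos'];print(R.as_matrix())
for dy in (0,-.019,-.04):
  for dz in (-.006,.006):
    for dx in (-.01,.01):
      u=proj('scene',p+R.apply([dx,dy,dz])); u=(u-[160,190])*8; cv2.circle(o,(int(u[0]),int(u[1])),4,(0,255,0) if dy==0 else (0,255,255),-1)
cv2.imwrite('pics/s4.png',o)
"
```

```text
[[ 0.029   0.003   0.9996]
 [-0.9996  0.0015  0.029 ]
 [-0.0014 -1.      0.003 ]]
```

View pics/s4.png

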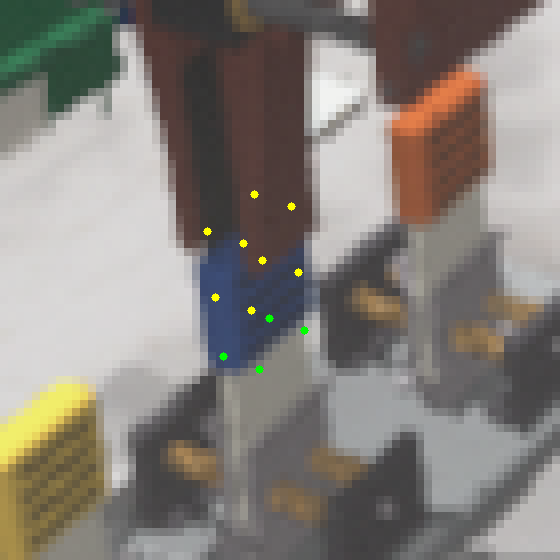

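jog_arm --pt "0 0 0.0015 -0.001 0 0 0"

```text
time: 5.78
ee_pos: [0.5617, 0.1508, 0.0705]
ee_rot: [-1.218, 1.185, -1.189]
wrist_force: [0.7, -1.4, 12.1]
opening: 0.125
```

jog_arm --pt "0 0 0.0015 -0.001 0 0 0"

```text
time: 5.87
ee_pos: [0.5617, 0.1511, 0.0704]
ee_rot: [-1.216, 1.183, -1.19]
wrist_force: [-0.1, -1.8, 9.3]
opening: 0.126
```

jog_arm --pt "0 0 0.002 0 0 0 0"

```text
time: 5.95
ee_pos: [0.5627, 0.1515, 0.0701]
ee_rot: [-1.214, 1.182, -1.191]
wrist_force: [-1.1, -0.6, 13.7]
opening: 0.13
```

jog_arm --pt "0 0 0.0025 -0.0015 -0.2 0 0" --pt "0 0 0.0025 -0.001 0 0 0"

```text
time: 6.12
ee_pos: [0.5628, 0.1525, 0.0691]
ee_rot: [-1.211, 1.18, -1.192]
wrist_force: [-1.4, -1.5, 14.3]
opening: 0.128
```

jog_arm --pt "0 0 0.0025 -0.001 0 0 0" --pt "0 0 0.0025 -0.0 0 0 0"

```text
time: 6.28
ee_pos: [0.5638, 0.1534, 0.068]
ee_rot: [-1.207, 1.176, -1.195]
wrist_force: [-3.5, -1.9, 13.6]
opening: 0.128
```

```bash
cat >> h.py <<'E'
def edge(img,cols,r0,r1,thr):
    out=[]
    hs=cv2.cvtColor(img,cv2.COLOR_BGR2HSV)[:,:,1].astype(float)
    for c in cols:
        v=hs[r0:r1,c]; i=np.where(v>=thr)[0]
        i=i[-1]; out.append(r0+i+(v[i]-thr)/(v[i]-v[i+1]) if i+1<len(v) else np.nan)
    return np.array(out)
E
python3 -c "
from h import *
b=snapshot('scene')[:,:,::-1].copy();cv2.imwrite('pics/s5f.png',b)
for f in('scene0','s3f','s4f','s5f'): print(f,edge(cv2.imread(f'pics/{f}.png'),range(187,198),222,242,35),edge(cv2.imread(f'pics/{f}.png'),range(211,217),205,222,35))
print(status.state()['wrist_force'],status.state()['ee_pos'])
"
```

```text
scene0 [237.3571 237.4898 237.5217 236.8909 235.5714 234.4211 233.6471 233.3023
 232.6667 231.2667 230.3043] [218.2083 218.6316 218.4444 217.7949 216.8485 215.8462]
s3f [235.8451 236.0476 236.4146 236.25   235.2955 234.1842 233.4583 232.7429
 231.7222 230.52   229.8462] [218.2917 218.6053 218.36   217.7727 216.9143 215.963 ]
s4f [236.     235.9302 236.3333 235.6286 234.725  233.65   232.52   231.8571
 231.175  230.381  229.5294] [218.2692 218.6053 218.4074 217.75   216.9189 215.8889]
s5f [237.4151 237.56   237.225  235.9    234.931  234.1951 233.4167 232.5556
 231.5455 230.5714 229.5429] [218.28   218.6667 218.36   217.7674 216.9189 215.96  ]
[-2.3468 -0.9201 14.6169] [0.5636 0.1534 0.0678]
```

jog_arm --pt "1 0 0 0 0 0 0" --pt "1 0 0 0 0 0 0" --pt "1 0 0 0 0 0 0" --pt "1 0 0 0 0 0 0" --pt "1 0 0 0 0 0 0"

```text
time: 6.75
ee_pos: [0.5618, 0.1537, 0.0679]
ee_rot: [-1.21, 1.177, -1.193]
wrist_force: [0.9, -0.6, 0.2]
opening: 0.471
```

```bash
python3 -c "
from h import *
b=snapshot('scene')[:,:,::-1].copy();cv2.imwrite('pics/s6f.png',b)
for f in('scene0','s6f'): print(f,edge(cv2.imread(f'pics/{f}.png'),range(187,198),222,242,35))
plan(np.array([.5625,.066,.066]),.029,step=.03)
"
```

```text
scene0 [237.3571 237.4898 237.5217 236.8909 235.5714 234.4211 233.6471 233.3023
 232.6667 231.2667 230.3043]
s6f [237.65   237.8481 237.75   237.0833 235.3913 234.5385 233.5862 232.8621
 232.1951 231.5    230.6207]
t 6.8 pos [0.5618 0.1537 0.0678] dist [ 0.0007 -0.0877 -0.0018] rot [-0.883   0.0403 -0.0867] rows 3 F [0.388  0.1423 0.2346]
[1, 0.0292, 0.0006, -0.0006, -0.88, 0.04, -0.09]
[1, 0.0292, 0.0006, -0.0006, -0.0, 0.0, 0.0]
[1, 0.0292, 0.0006, -0.0006, -0.0, 0.0, 0.0]
```

jog_arm --pt "1 0.02 0 -0.0005 -0.9 0 0" --pt "1 0.03 0 -0.0005 0 0 0" --pt "1 0.03 0 -0.0005 0 0 0" --pt "1 0.006 0 0 0 0 0" --pt "1 0 0 0 0 0 0" --pt "1 0 0 0 0 0 0"

```text
time: 7.3
ee_pos: [0.5618, 0.0668, 0.0663]
ee_rot: [-1.224, 1.189, -1.181]
wrist_force: [-0.8, 0.6, 0.1]
opening: 0.969
```

```bash
python3 -c "
from h import *
plan(np.array([.5625,.066,.066]),.029,step=.03)
"
```

```text
t 7.3 pos [0.5618 0.0668 0.0663] dist [ 0.0007 -0.0008 -0.0003] rot [ 0.1916  0.2234 -0.2035] rows 1 F [-0.783   0.5823  0.1377]
[1, 0.0008, 0.0003, 0.0007, 0.19, 0.22, -0.2]
```

Good pose. Close on orange at a lower grip force.

jog_arm --pt "0 0.001 0.0 0.0005 0.2 0.2 -0.2" --pt "0 0 0 0 0 0 0" --pt "0 0 0 0 0 0 0" --pt "0 0 0 0 0 0 0" --pt "0 0 0 0 0 0 0" --pt "0 0 0 0 0 0 0" --pt "0 0 0 0 0 0 0" --pt "0 0 0 0 0 0 0" --pt "0 0 0 0 0 0 0" --pt "0 0 0 0 0 0 0" --grip_force 20

```text
time: 8.13
ee_pos: [0.5619, 0.0729, 0.0666]
ee_rot: [-1.224, 1.182, -1.18]
wrist_force: [0.1, -0.2, -0.2]
opening: 0.279
```

jog_arm --pt "0 0 0 0 0 0 0" --pt "0 0 0 0 0 0 0" --pt "0 0 0 0 0 0 0"

```text
time: 8.38
ee_pos: [0.5626, 0.0728, 0.0666]
ee_rot: [-1.223, 1.182, -1.181]
wrist_force: [1.5, 0.4, -1.2]
opening: 0.131
```

jog_arm --pt "0 0 -0.001 0 0 0 0"

```text
time: 8.47
ee_pos: [0.5621, 0.0726, 0.0668]
ee_rot: [-1.223, 1.183, -1.181]
wrist_force: [2.8, 0.4, -13.1]
opening: 0.131
```

jog_arm --pt "0 0 -0.001 0 0 0 0"

```text
time: 8.55
ee_pos: [0.5618, 0.0724, 0.0669]
ee_rot: [-1.224, 1.184, -1.18]
wrist_force: [4.5, 0.5, -12.6]
opening: 0.129
```

Orange takes about 13 N with almost no motion, so it is good too. That points to yellow. I'll relax and release.

jog_arm --pt "0 0 0.0007 0 0 0 0"

```text
time: 8.63
ee_pos: [0.5626, 0.0726, 0.0667]
ee_rot: [-1.222, 1.183, -1.181]
wrist_force: [1.1, -0.2, 9.5]
opening: 0.135
```

jog_arm --pt "1 0 0 0 0 0 0" --pt "1 0 0 0 0 0 0" --pt "1 0 0 0 0 0 0" --pt "1 0 0 0 0 0 0" --pt "1 0 0 0 0 0 0" --pt "1 0 0 0 0 0 0"

```text
time: 9.13
ee_pos: [0.5623, 0.0726, 0.0681]
ee_rot: [-1.223, 1.182, -1.181]
wrist_force: [0.7, 0.2, -1.0]
opening: 0.547
```

```bash
python3 -c "
from h import *
b=snapshot('scene')[:,:,::-1].copy();cv2.imwrite('pics/s7f.png',b)
for f in('scene0','s7f'): print(f,edge(cv2.imread(f'pics/{f}.png'),range(187,198),222,242,35),edge(cv2.imread(f'pics/{f}.png'),range(211,217),205,222,35))
plan(np.array([.558,.2355,.062]),.029,step=.03)
"
```

```text
scene0 [237.3571 237.4898 237.5217 236.8909 235.5714 234.4211 233.6471 233.3023
 232.6667 231.2667 230.3043] [218.2083 218.6316 218.4444 217.7949 216.8485 215.8462]
s7f [237.6456 237.8    237.7222 236.9375 235.2222 234.4815 233.5714 232.9048
 232.1951 231.4222 230.7   ] [218.     218.3846 218.1579 217.5294 216.7429 215.8966]
t 9.1833 pos [0.5623 0.0726 0.068 ] dist [-0.0043  0.1629 -0.006 ] rot [-0.0862  0.4266 -0.1545] rows 6 F [-0.0335 -0.5609  0.662 ]
[1, -0.0272, 0.0011, 0.0003, -0.09, 0.43, -0.15]
[1, -0.0272, 0.001, 0.0001, 0.0, -0.0, -0.0]
[1, -0.0271, 0.001, 0.0001, 0.0, -0.0, -0.0]
[1, -0.0272, 0.001, 0.0, 0.0, -0.0, -0.0]
[1, -0.0271, 0.001, 0.0001, 0.0, -0.0, -0.0]
[1, -0.0272, 0.001, 0.0, 0.0, -0.0, -0.0]
```

jog_arm --pt "1 -0.027 0 0 0 0.4 0" --pt "1 -0.027 0 0 0 0 0" --pt "1 -0.027 0 0 0 0 0" --pt "1 -0.027 0 0 0 0 0" --pt "1 -0.027 0 0 0 0 0" --pt "1 -0.018 0.001 0 0 0 0" --pt "1 0 0 0 0 0 0" --pt "1 0 0 0 0 0 0"

```text
time: 9.85
ee_pos: [0.5578, 0.229, 0.0665]
ee_rot: [-1.219, 1.192, -1.191]
wrist_force: [0.4, -0.4, -0.1]
opening: 1.002
```

```bash
python3 -c "
from h import *
plan(np.array([.558,.2355,.063]),.029,step=.03)
"
```

```text
t 9.85 pos [0.5578 0.229  0.0665] dist [ 0.0002  0.0065 -0.0035] rot [-0.018  -0.322  -0.0591] rows 1 F [ 0.3776 -0.357  -0.1329]
[1, -0.0065, 0.0035, 0.0004, -0.02, -0.32, -0.06]
```

jog_arm --pt "1 -0.0065 0.0035 0 0 -0.3 0" --pt "0 0 0 0 0 0 0" --pt "0 0 0 0 0 0 0" --pt "0 0 0 0 0 0 0" --pt "0 0 0 0 0 0 0" --pt "0 0 0 0 0 0 0"

```text
time: 10.35
ee_pos: [0.5586, 0.2301, 0.0622]
ee_rot: [-1.222, 1.191, -1.193]
wrist_force: [0.6, -0.1, 0.1]
opening: 0.66
```

jog_arm --pt "0 0 0 0 0 0 0" --pt "0 0 0 0 0 0 0" --pt "0 0 0 0 0 0 0" --pt "0 0 0 0 0 0 0" --pt "0 0 0 0 0 0 0" --pt "0 0 0 0 0 0 0" --pt "0 0 0 0 0 0 0" --pt "0 0 0 0 0 0 0" --pt "0 0 0 0 0 0 0"

```text
time: 11.1
ee_pos: [0.5593, 0.2286, 0.0625]
ee_rot: [-1.221, 1.192, -1.196]
wrist_force: [0.2, 0.1, 0.3]
opening: 0.134
```

jog_arm --pt "0 0 -0.001 0 0 0 0"

```text
time: 11.18
ee_pos: [0.559, 0.2285, 0.0631]
ee_rot: [-1.222, 1.192, -1.195]
wrist_force: [-0.1, 0.2, -4.4]
opening: 0.134
```

jog_arm --pt "0 0 -0.001 0 0 0 0"

```text
time: 11.27
ee_pos: [0.5588, 0.2284, 0.0638]
ee_rot: [-1.222, 1.192, -1.195]
wrist_force: [1.7, 0.4, -2.9]
opening: 0.135
```

jog_arm --pt "0 0 -0.001 0 0 0 0"

```text
time: 11.35
ee_pos: [0.5587, 0.2283, 0.0646]
ee_rot: [-1.223, 1.192, -1.195]
wrist_force: [1.5, 1.0, -3.6]
opening: 0.135
```

Yellow slides at about 3.6 N, so it is the weak one. I'll pull it straight out.

jog_arm --pt "0 0 -0.004 0 0 0 0" --pt "0 0 -0.006 0 0 0 0" --pt "0 0 -0.006 0 0 0 0" --pt "0 0 -0.006 0 0 0 0" --pt "0 0 -0.006 0 0 0 0" --pt "0 0 -0.006 0 0 0 0" --grip_force 30

```text
time: 11.85
ee_pos: [0.5587, 0.2281, 0.1013]
ee_rot: [-1.223, 1.193, -1.195]
wrist_force: [0.3, 0.1, -0.3]
opening: 0.136
```

jog_arm --pt "0 0 -0.01 0 0 0 0" --pt "0 0 -0.02 0 0 0 0" --pt "0 0 -0.03 0 0 0 0" --pt "0 0 -0.03 0 0 0 0" --pt "0 0 -0.02 0 0 0 0" --pt "0 0 0 0 0 0 0" --pt "0 0 0 0 0 0 0"

```text
time: 12.43
ee_pos: [0.5578, 0.2302, 0.2244]
ee_rot: [-1.22, 1.19, -1.193]
wrist_force: [1.0, 0.3, -0.7]
opening: 0.132
```

```bash
python3 -c "
from h import *
b=snapshot('scene')[:,:,::-1].copy();cv2.imwrite('pics/s8f.png',b)
for f in('scene0','s8f'): print(f,edge(cv2.imread(f'pics/{f}.png'),range(187,198),222,242,35),edge(cv2.imread(f'pics/{f}.png'),range(211,217),205,222,35))
plan(np.array([.48,-.43,.22]),-.16,step=.035,opening=0)
"
```

```text
scene0 [237.3571 237.4898 237.5217 236.8909 235.5714 234.4211 233.6471 233.3023
 232.6667 231.2667 230.3043] [218.2083 218.6316 218.4444 217.7949 216.8485 215.8462]
s8f [237.6389 237.8182 237.7606 237.0385 235.2    234.4615 233.5455 233.
 232.175  231.3846 230.5185] [217.9552 218.36   218.0588 217.5    216.6875 215.8846]
t 12.4833 pos [0.558  0.2304 0.2245] dist [-0.078  -0.6604 -0.0045] rot [-0.1199 10.5165  0.0321] rows 20 F [-0.1316  1.1122 -0.0322]
[0, 0.0329, 0.0002, -0.0047, -0.12, 6.8, 0.03]
[0, 0.0332, 0.0002, -0.0007, 0.0, 3.72, 0.01]
[0, 0.0332, 0.0002, 0.0014, 0.0, -0.0, -0.0]
[0, 0.0332, 0.0002, 0.0014, 0.0, -0.0, -0.0]
[0, 0.0332, 0.0002, 0.0014, 0.0, -0.0, -0.0]
[0, 0.0332, 0.0002, 0.0014, 0.0, -0.0, -0.0]
[0, 0.0332, 0.0002, 0.0014, 0.0, -0.0, -0.0]
[0, 0.0332, 0.0002, 0.0014, 0.0, -0.0, -0.0]
[0, 0.0332, 0.0002, 0.0014, 0.0, -0.0, -0.0]
[0, 0.0332, 0.0002, 0.0014, 0.0, -0.0, -0.0]
[0, 0.0332, 0.0002, 0.0014, 0.0, -0.0, -0.0]
[0, 0.0332, 0.0003, 0.0014, 0.0, -0.0, -0.0]
[0, 0.0333, 0.0002, 0.0014, 0.0, -0.0, -0.0]
[0, 0.0332, 0.0003, 0.0014, 0.0, -0.0, -0.0]
[0, 0.0333, 0.0002, 0.0014, 0.0, -0.0, -0.0]
[0, 0.0332, 0.0003, 0.0014, 0.0, -0.0, -0.0]
[0, 0.0333, 0.0002, 0.0015, 0.0, -0.0, -0.0]
[0, 0.0332, 0.0003, 0.0014, 0.0, -0.0, -0.0]
[0, 0.0333, 0.0002, 0.0015, 0.0, -0.0, -0.0]
[0, 0.0332, 0.0003, 0.0014, 0.0, -0.0, -0.0]
```

View pics/s8f.png

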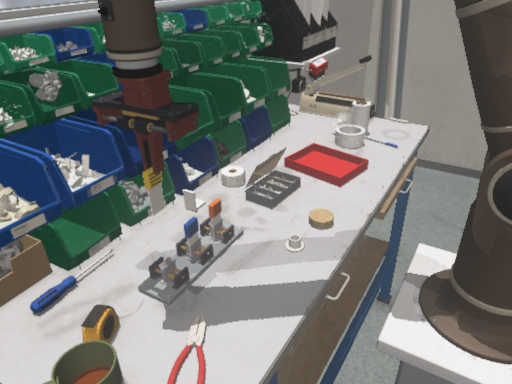

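jog_arm --pt "0 0.025 -0.01 -0.003 0 5 0" --pt "0 0.033 -0.01 0 0 5.5 0" --pt "0 0.033 -0.005 0.001 0 0 0" --pt "0 0.033 0 0.0015 0 0 0" --pt "0 0.033 0 0.0015 0 0 0" --pt "0 0.033 0 0.0015 0 0 0" --pt "0 0.033 0 0.0015 0 0 0" --pt "0 0.033 0 0.0015 0 0 0" --pt "0 0.033 0 0.0015 0 0 0" --pt "0 0.033 0 0.0015 0 0 0"

```text
time: 13.32
ee_pos: [0.5133, -0.0938, 0.2401]
ee_rot: [-1.142, 1.333, -1.311]
wrist_force: [0.8, -0.0, -0.2]
opening: 0.135
```

```bash
python3 -c "
from h import *
plan(np.array([.48,-.43,.22]),-.16,step=.035,opening=0)
"
```

```text
t 13.3167 pos [ 0.5133 -0.0938  0.2401] dist [-0.0333 -0.3362 -0.0201] rot [ 0.8588  0.4385 -0.1001] rows 10 F [ 0.821  -0.0232 -0.2178]
[0, 0.0337, 0.0019, 0.0018, 0.86, 0.44, -0.1]
[0, 0.0337, 0.002, 0.0021, -0.0, -0.0, -0.0]
[0, 0.0337, 0.002, 0.0021, -0.0, -0.0, -0.0]
[0, 0.0337, 0.002, 0.0021, -0.0, -0.0, -0.0]
[0, 0.0337, 0.002, 0.0021, -0.0, -0.0, -0.0]
[0, 0.0338, 0.002, 0.0021, -0.0, -0.0, -0.0]
[0, 0.0337, 0.002, 0.002, -0.0, -0.0, -0.0]
[0, 0.0338, 0.002, 0.0021, -0.0, -0.0, -0.0]
[0, 0.0337, 0.002, 0.002, -0.0, -0.0, -0.0]
[0, 0.0338, 0.0021, 0.0021, -0.0, -0.0, -0.0]
```

jog_arm --pt "0 0.0335 0.0 0.002 0.8 0.4 0" --pt "0 0.0335 0.0 0.002 0 0 0" --pt "0 0.0335 0.0 0.002 0 0 0" --pt "0 0.0335 0.0 0.002 0 0 0" --pt "0 0.0335 0.0 0.002 0 0 0" --pt "0 0.0335 0.0 0.002 0 0 0" --pt "0 0.0335 0.0 0.002 0 0 0" --pt "0 0.0335 0.0 0.002 0 0 0" --pt "0 0.02 0.0 0.002 0 0 0" --pt "0 0 0 0 0 0 0"

```text
time: 14.15
ee_pos: [0.471, -0.401, 0.2265]
ee_rot: [-1.135, 1.35, -1.319]
wrist_force: [-0.8, 0.1, -0.5]
opening: 0.134
```

jog_arm --pt "0 0 0 0 0 0 0" --pt "0 0 0 0 0 0 0"

```text
time: 14.32
ee_pos: [0.4695, -0.4008, 0.2237]
ee_rot: [-1.134, 1.356, -1.316]
wrist_force: [0.0, 1.1, -0.6]
opening: 0.127
```

```bash
python3 -c "
from h import *
b=snapshot('scene')[:,:,::-1].copy();cv2.imwrite('pics/s9f.png',b)
plan(np.array([.48,-.43,.07]),-.16,step=.03,opening=0)
"
```

```text
t 14.3667 pos [ 0.4697 -0.4001  0.2237] dist [ 0.0103 -0.0299 -0.1537] rot [ 1.3958 -0.5791 -0.4175] rows 6 F [ 0.4283  0.2265 -0.5355]
[0, 0.0048, 0.0255, 0.0032, 1.4, -0.58, -0.42]
[0, 0.0046, 0.0256, 0.0025, -0.0, 0.0, 0.0]
[0, 0.0046, 0.0256, 0.0025, -0.0, 0.0, 0.0]
[0, 0.0047, 0.0256, 0.0025, -0.0, 0.0, 0.0]
[0, 0.0046, 0.0256, 0.0024, -0.0, 0.0, 0.0]
[0, 0.0047, 0.0257, 0.0025, -0.0, 0.0, 0.0]
```

View pics/s9f.png

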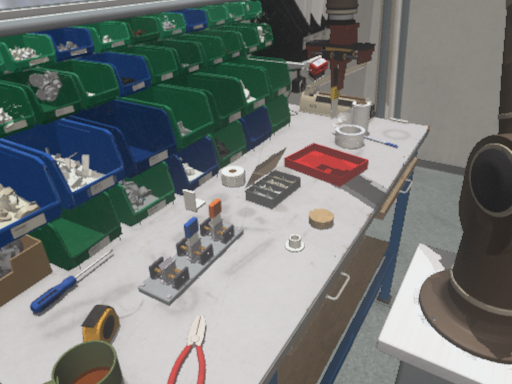

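jog_arm --pt "0 0.006 0.022 0.004 1.4 -0.6 -0.4" --pt "0 0.006 0.025 0.0025 0 0 0" --pt "0 0.006 0.025 0.0025 0 0 0" --pt "0 0.006 0.025 0.0025 0 0 0" --pt "0 0.005 0.02 0.0025 0 0 0" --pt "0 0 0.01 0 0 0 0" --pt "0 0 0 0 0 0 0" --pt "0 0 0 0 0 0 0"

```text
time: 15.03
ee_pos: [0.4867, -0.4176, 0.0953]
ee_rot: [-1.132, 1.308, -1.314]
wrist_force: [-0.2, -0.2, -0.4]
opening: 0.131
```

```bash
python3 -c "
from h import *
plan(np.array([.48,-.43,.056]),-.16,step=.02,opening=0)
"
```

```text
t 15.0333 pos [ 0.4867 -0.4176  0.0953] dist [-0.0067 -0.0124 -0.0393] rot [-0.3998  1.0997 -0.1667] rows 3 F [-0.2028 -0.2233 -0.38  ]
[0, 0.0044, 0.0131, -0.0017, -0.4, 1.1, -0.17]
[0, 0.0045, 0.0131, -0.0016, 0.0, -0.0, 0.0]
[0, 0.0044, 0.0131, -0.0015, 0.0, -0.0, 0.0]
```

jog_arm --pt "0 0.004 0.013 -0.002 -0.4 1.1 0" --pt "0 0.004 0.013 -0.0015 0 0 0" --pt "0 0.003 0.009 -0.001 0 0 0" --pt "0 0 0.003 0 0 0 0" --pt "0 0 0 0 0 0 0"

```text
time: 15.45
ee_pos: [0.4828, -0.428, 0.058]
ee_rot: [-1.126, 1.322, -1.328]
wrist_force: [1.2, 0.6, 0.6]
opening: 0.137
```

jog_arm --pt "0 0 0.002 0 0 0 0" --pt "0 0 0 0 0 0 0"

```text
time: 15.62
ee_pos: [0.4825, -0.4284, 0.0558]
ee_rot: [-1.126, 1.323, -1.329]
wrist_force: [-0.7, 1.0, -0.6]
opening: 0.131
```

jog_arm --pt "0 0 0.001 0 0 0 0" --pt "1 0 0 0 0 0 0" --pt "1 0 0 0 0 0 0" --pt "1 0 0 0 0 0 0" --pt "1 0 0 0 0 0 0" --pt "1 0 0 0 0 0 0" --pt "1 0 0 0 0 0 0" --pt "1 0 0 0 0 0 0" --pt "1 0 0 0 0 0 0" --pt "1 0 0 0 0 0 0"

```text
time: 16.45
ee_pos: [0.4838, -0.4289, 0.0567]
ee_rot: [-1.125, 1.32, -1.331]
wrist_force: [-1.0, -0.7, 0.4]
opening: 0.776
```

```bash
python3 -c "
from h import *
b=snapshot('wrist')[:,:,::-1].copy();cv2.imwrite('pics/w10.png',b);print(status.state()['wrist_force'],status.state()['opening'],status.state()['ee_pos'])
"
```

```text
[-0.6811  1.0939 -0.4268] 0.8232792784362425 [ 0.4838 -0.429   0.0568]
```

View pics/w10.png

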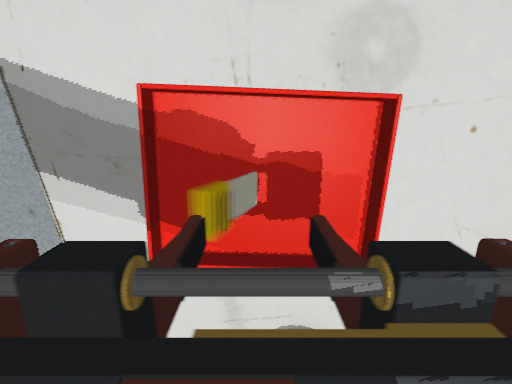

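The card has tipped toward the left finger, with its grip at about (208,212), inside the tray. I'll finish opening and rise slowly.

jog_arm --pt "1 0 0 0 0 0 0" --pt "1 0 0 0 0 0 0" --pt "1 0 -0.005 0 0 0 0" --pt "1 0 -0.01 0 0 0 0" --pt "1 0 -0.015 0 0 0 0" --pt "1 0 -0.025 0 0 0 0" --pt "1 0 -0.035 0 0 0 0" --pt "1 0 -0.035 0 0 0 0" --pt "1 0 -0.03 0 0 0 0" --pt "1 0 0 0 0 0 0"

```text
time: 17.33
ee_pos: [0.4816, -0.4272, 0.2216]
ee_rot: [-1.125, 1.322, -1.327]
wrist_force: [0.8, -0.1, 0.4]
opening: 1.001
```

```bash
python3 -c "
from h import *
b=snapshot('wrist')[:,:,::-1].copy();cv2.imwrite('pics/w11.png',b)
b=snapshot('scene')[:,:,::-1].copy();cv2.imwrite('pics/s11.png',b)
t=snapshot('top')[:,:,::-1].copy();cv2.imwrite('pics/t11.png',t)
for f in('scene0','s11'): print(f,edge(cv2.imread(f'pics/{f}.png'),range(187,198),222,242,35),edge(cv2.imread(f'pics/{f}.png'),range(211,217),205,222,35))
a=cv2.imread('pics/scene0.png');d=cv2.absdiff(a,b).max(2);d[:140]=0;print(cv2.connectedComponentsWithStats((d>40).astype(np.uint8))[2][1:])
print(status.state()['wrist_force'],status.state()['opening'],status.state()['ee_pos'])
"
```

```text
scene0 [237.3571 237.4898 237.5217 236.8909 235.5714 234.4211 233.6471 233.3023
 232.6667 231.2667 230.3043] [218.2083 218.6316 218.4444 217.7949 216.8485 215.8462]
s11 [237.6164 237.7778 237.7639 237.0714 234.9643 234.4167 233.5263 232.8
 232.0833 231.3953 230.4167] [217.9143 218.4    218.15   217.4516 216.6786 215.8462]
[[466 141  14  28  85]
 [493 140   7   5  15]
 [492 140  20  70 268]
 [485 145   2   1   2]
 [488 144   3   1   3]
 [313 160  49  17 396]
 [345 173  42  33 731]
 [459 176   9  54 184]
 [485 207   1   1   1]
 [487 207   4   3   5]
 [490 206   2   2   2]
 [195 217   1   1   1]
 [197 218   2   4   7]
 [184 225   1   6   6]
 [198 225   2   5   9]
 [185 233   1   3   3]
 [156 238  18  25 311]
 [461 239   1   1   1]
 [433 247  24  22 273]
 [171 260   3   2   4]
 [169 263   2   1   2]
 [191 262   1   1   1]
 [165 264   3   5   9]
 [452 269   1   1   1]
 [163 273   1   2   2]
 [164 279   1   1   1]
 [163 281   1   1   1]
 [165 285   7   2   8]
 [467 295   2   1   2]
 [468 330   2   2   3]
 [471 333   1   1   1]
 [473 337  15  14  42]
 [492 348  20  10 114]]
[-0.0803  0.2254 -0.5236] 1.0035753574518516 [ 0.479  -0.4255  0.2144]
```

View pics/w11.png

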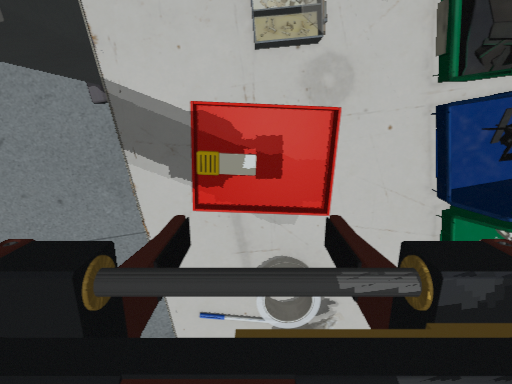

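View pics/s11.png

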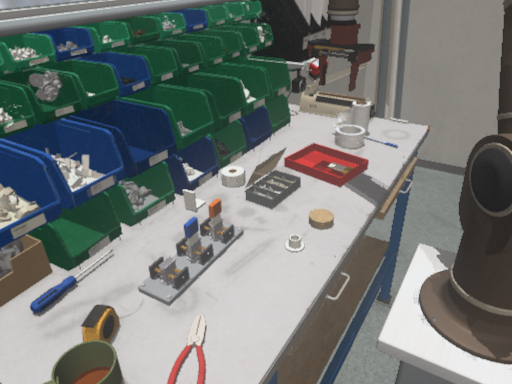

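```bash
python3 -c "
from h import *
a=cv2.imread('pics/scene0.png');b=cv2.imread('pics/s11.png')
cv2.imwrite('pics/cmp2.png',np.hstack([cv2.resize(i[195:275,170:230],None,fx=6,fy=6,interpolation=cv2.INTER_CUBIC) for i in(a,b)]))
def cen(i,n,h,s,roi):
    x0,y0,x1,y1=roi;q=i[y0:y1,x0:x1];m=cv2.inRange(cv2.cvtColor(q,cv2.COLOR_BGR2HSV),(h[0],s,40),(h[1],255,255))
    ys,xs=np.where(m); print(n,len(xs),xs.mean()+x0,ys.mean()+y0,[round(xs[ys==r].mean()+x0,2) for r in sorted(set(ys))][::3])
for f,g in(('scene0','top0'),('s11','t11')):
    i=cv2.imread(f'pics/{f}.png');cen(i,'b',(100,125),100,(178,212,205,245));cen(i,'o',(3,18),100,(203,195,225,225))
    i=cv2.imread(f'pics/{g}.png');cen(i,'b',(100,125),100,(178,195,205,212));cen(i,'o',(3,18),100,(205,195,232,212))
"
```

```text
b 95 189.31578947368422 225.3684210526316 [np.float64(194.5), np.float64(192.5), np.float64(189.0), np.float64(186.5), np.float64(187.0), np.float64(187.5), np.float64(187.5)]
o 126 213.56349206349205 207.61111111111111 [np.float64(217.5), np.float64(215.5), np.float64(212.75), np.float64(212.75), np.float64(212.62), np.float64(212.0), np.float64(212.0)]
b 42 188.88095238095238 203.35714285714286 [np.float64(191.5), np.float64(189.0)]
o 50 216.9 202.98 [np.float64(217.0), np.float64(216.5)]
b 96 188.82291666666666 225.57291666666666 [np.float64(193.5), np.float64(192.0), np.float64(189.0), np.float64(186.0), np.float64(186.5), np.float64(186.5), np.float64(187.5)]
o 124 213.58870967741936 207.4758064516129 [np.float64(217.5), np.float64(215.5), np.float64(212.75), np.float64(212.0), np.float64(212.62), np.float64(212.0), np.float64(212.0)]
b 40 188.4 203.325 [np.float64(191.5), np.float64(188.5)]
o 51 217.0 203.0 [np.float64(217.0), np.float64(217.0)]
```

View pics/cmp2.png

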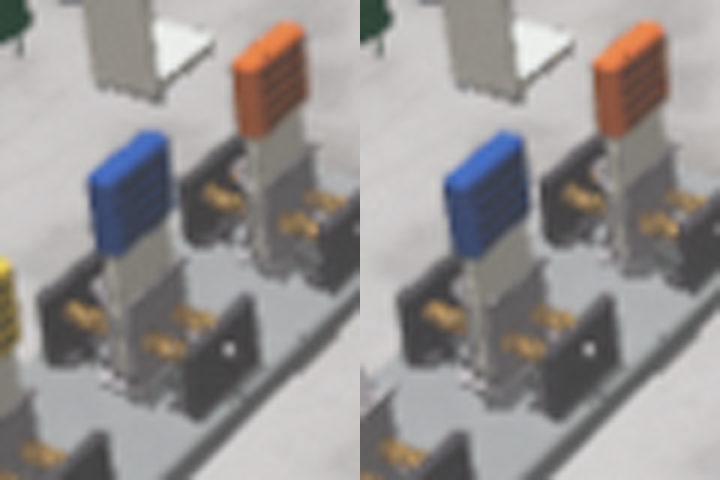

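```bash
python3 -c "
from plant import ticket
print(ticket.finish_job())"
```

```text
the job is handed in; nothing more can be done
None
```

The weak clip was the left one. Its yellow card (card_1) now lies flat in the red tray, and I handed the job in at about 17.5 s; no verdict was reported.

- **Tugs:**
  - Blue resisted about 13.5 N. My pull was too fast and dragged it up about 3 mm, so I pressed it back down at about 14 N.
  - Orange resisted about 13 N with almost no motion.
  - Yellow slid steadily at 3–4 N, so I pulled it straight out and let it go in the middle of the tray.
- **Last checks:**
  - The pictures show the yellow card lying still within the tray outline.
  - Orange is within about 1 mm of its start. Blue has its old height to within about 1 mm but its grip sits about 1–1.5 mm to the +y side, inside the 5 mm and 0.1 rad limits.
  - The before/after scene pictures show no change at the bystanders.
  - The gripper is open and clear of everything, about 0.21 m above the bench.
- **Disagreements:**
  - In the pictures the fingertips looked about 20 mm higher than the stated TCP. The grips held regardless.
  - The arm drifted a few mm from its commanded position in y while settling, up to 6 mm.

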